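Seat the filter cell and hold it home

TASK

The filter cell in the grey housing is perched on top of its hidden pins instead of down over them. Lift the loose cover plate off the housing's two posts, lay it gently and flat on the black rubber mat and let go of it; then turn the knurled collar until its hidden keyways drop over the pins, push it down fully home against the spring, and finish while still holding it pushed home. Leave the other things on the bench where they are.

Things in the scene. Friction and masses are not known exactly. Their poses are not given: they have to be found in the camera images.
- housing: Grey filter housing fixed to the bench, a block 130 (its x) x 220 (its y) x 55 mm high; origin at the centre of its underside, z up. Two upright steel posts 16 mm thick stand on it at x = 0, y = +88 and -88 mm; each has a shoulder 60 mm above the block's top and above that a locating pin 8 mm thick, 9 mm high (tip 124 mm above the bench). Two pipe stubs stick out 45 mm low on its +x side.
- well (a point): Centre of the mouth of the round well (64 mm wide, 34 mm deep) in the middle of the housing's top, 55 mm above the bench; axes as the housing's. In the well, out of sight, stands a short spigot with three pins, 6 mm thick, 120 degrees apart; how they are turned differs from run to run and is not given.
- collar_grip (a point): Centre of the knurled collar, the aluminium upper part of the filter cell (about 0.18 kg, upright on the well's axis, on top of its pins): 52 mm in diameter, 37 mm high, gripped across its diameter from above. On the axis, 19 mm below the flat top, z up. This point stands 37 mm above the housing's top at the start, 31 mm when dropped over the pins onto the spring, 25 mm when fully home.
- cell_foot (a point): Centre of the filter cell's lower end, 54 mm below collar_grip. Three hidden keyways, 10 mm wide, 120 degrees apart, open here. They meet the pins after a clockwise turn, seen from above, of 0.4 to 1.2 rad from the start. Only then does the cell go down: 6 mm freely, then 6 mm against a spring (4 N rising to 8.5 N) to a firm stop, fully home. The spring lifts it back 6 mm when let go.
- cover: Loose aluminium cover plate, 70 (its x) x 200 (its y) x 5 mm, with an 11 mm hole near each end (y = +88 and -88 mm) that sits over the locating pins, resting on the posts' shoulders above the filter cell. Origin at the centre of its underside, z up. Weight about 0.2 kg.
- cover_grip (a point): Centre of the cover's black bar handle, 27 mm above the plate's underside and above its middle; axes as the cover's. The bar is 12 mm wide (x), 60 mm long (y) and 14 mm high, with 15 mm of free space under it between its two feet; grip it across x from above.
- mat: Black rubber mat fixed flat on the bench, 150 (its x) x 220 (its y) x 3 mm; origin at the centre of its underside, z up. The housing and the mat change sides from run to run.
- screwdriver: Bystander: screwdriver, 170 mm long, lying on the bench between housing and mat; leave it.
- pliers: Bystander: red-handled pliers, 160 mm long, lying flat; leave them.
- screw_basket: Bystander: white plastic basket of screws, 110 x 150 x 60 mm; leave it.
- glue: Bystander: white glue bottle, 52 mm wide, 150 mm tall, origin under its foot, near the robot; leave it.
- offcut: Bystander: wood offcut, 160 x 70 x 22 mm; leave it.
- tin: Bystander: steel tin, 72 mm wide, 80 mm tall; leave it.
- drill: Bystander: orange cordless drill lying on its side, 190 mm long, 62 mm high; leave it.

How it is judged (in metres and radians):
On the way, in this order (a step that is already met when the one before it is completed fails the run):
1. the cover plate lies flat on the rubber mat, released (z of cover_grip in the frame of mat between 0.024 and 0.036 m and x of cover_grip in the frame of mat between -0.075 and 0.075 m and y of cover_grip in the frame of mat between -0.11 and 0.11 m and angle between cover_grip's own z axis and vertical below 0.07 rad and contact force between the fingers and cover below 0.5 N and linear speed of cover below 0.03 m/s), for 0.2 s.
2. the collar has dropped over the pins (4 mm or more below its start) (z of collar_grip in the frame of housing below 0.088 m and horizontal distance between collar_grip and well below 0.006 m and angle between collar_grip's own z axis and vertical below 0.08 rad), for 0.2 s.
At the end, for the whole second after the job is handed in: The robot's fingers still hold the filter cell (contact force over 2 N), upright in its well, pressed down to within 2.5 mm of fully home against the spring; the cover plate lies flat and still on the rubber mat with its centre over the mat, released; nothing else disturbed (all of step 1 and z of collar_grip in the frame of housing below 0.0825 m and horizontal distance between collar_grip and well below 0.006 m and angle between collar_grip's own z axis and vertical below 0.08 rad and contact force between the fingers and cell above 2 N and linear speed of cell below 0.03 m/s); the arm keeps its last pose, push and grip.
It fails at once if the cover is dropped onto the bench from a height (height (world z) of cover below 0.05 m and linear speed of cover above 0.7 m/s).
It fails at once if another thing on the bench is disturbed (moved over 30 mm) (distance of any of screwdriver, pliers, screw_basket, glue, offcut, tin, drill from where it was at the start of the episode above 0.03 m).
It also fails if it takes over 64 s, if anything falls off the work surface, if the arm or the gripper's body presses on something with over 40 N, if the wrist force passes 120 N, or if a joint passes its speed limit or range.

ROBOT

A 6-joint arm with a two-finger parallel gripper is mounted at the origin on the work surface. World frame = base frame: x ahead of the robot, y to its left, z up, the work surface at z = 0. Lengths are in m, angles in degrees, forces in N, time in s.
With the tool pointing down it reaches from about 0.375 to 0.75 m from the base axis. Payload 9 kg.
Tool frame: the origin (TCP) lies where the fingers leave the gripper's body, on its centre line; the fingertips stand 73 mm ahead of it and the grasp point (between the pads) lies 54 mm ahead of it (robot.tip_reach is the distance from the TCP to the fingertips, in m); z points along the fingers, y is the line along which they close (so a half turn about z gives the same grasp; the last joint's range is limited). The gripper opens to 85 mm and grips with 20 to 120 N. Pads are 22 mm wide; open, the fingers measure 114 mm over their backs; the gripper's body (76 mm by 85 mm) begins 54 mm behind the grasp point. The pads swing forward as they close: fully open they stand 13 mm farther back than shut.
Start: joints at [-76.243, 5.964, 5.575, 89.605, 0, 77.527], TCP at [0.265, -0.538, 0.304] pointing down, gripper open.
Joint ranges: [-171.21, 171.21], [-48.23, 106.86], [-62.78, 66.21], [-105.2, 120.99], [-86.42, 89.51], [-180, 180]. Speed limits (degrees/s): [127.2, 127.2, 147.25, 180, 180, 180].

INTERFACE

Orientations are given as [roll, pitch, yaw] about the fixed x, y, z axes, in that order (R = Rz(yaw) Ry(pitch) Rx(roll)).
In Python, from plant import robot gives the robot as it stands. Calls block until the motion is done:
- robot.move_pose(position, orientation): joint-space move of the TCP to a pose.
- robot.line_to(position, vel=0.15, rotation=None, guard=None): straight line of the TCP; rotation=None keeps the orientation; vel is the mean speed in m/s. With guard (N) it stops when the force on the tool has changed by that much, and returns True; else False.
- robot.goto_joints(angles): joint-space move.
- robot.set_gripper(opening): finger opening in m; the grip force is fixed at half the most; returns when the fingers have stopped.
- robot.pause(seconds).
- robot.ik(position, orientation): joint angles nearest the present ones, or None.
- robot.observe(): the state.
- robot.grab_frame(name): name is "side" or "top"; returns the picture (480x640x3 uint8, blue, green, red); there is no depth.
- robot.get_calibration(name): a dict with "vertical_fov" (degrees; the focal length in pixels is half the picture's height over the tangent of half this angle, whatever the lens; pixels are square), "cx", "cy" (the principal point, pixels), "rvec" (rotation vector, rad) and "tvec" (3), from world to camera coordinates, as OpenCV has them. Camera axes: x right, y down, z forward; pixel columns grow to the right and rows downward; lengths in m; the calibration is good to about 2 mm. A picture is of the moment at which its call begins. get_calibration takes no time and is no camera call.
A pose or a line that the arm cannot do raises robot.IKError and nothing moves.
- robot.job_done(): hands the job in; it is judged then, once.
The state is a dict: "time": time; "q": joint angles; "qvel": joint speeds; "joint_torque": joint torques, N m; "tool_pos": TCP position; "tcp_rot": TCP orientation; "ft_force": force on the tool from outside, world axes, zero at the start; "torque": the same for the moment, N m; "gripper_width": finger opening in m; "gripper_force": force on a finger pad.
Only numpy, scipy, OpenCV 4.12 (cv2) and the standard library are available. Lean on these libraries where they do the work, as an engineer would, in place of code of your own. Each camera call takes 0.05 s, during which the arm holds its last target. There are 200 camera calls.

## Working session

There is one attempt and no reset: what is moved stays moved. The work goes in short steps, each a Python script; the robot and the scene stay as the last script left them, time stands still between calls to the robot, and variables do not carry over. Pictures are saved under pics/ and viewed, at most 10 in all, crops included, and the job is handed in when it is done.

```bash
mkdir -p pics
python3 - <<'E'
from plant import robot
import cv2
for n in("top","side"):
    cv2.imwrite(f"pics/{n}0.png",robot.grab_frame(n)); print(n,robot.get_calibration(n))
o=robot.observe(); print(o["time"],o["tool_pos"],o["tcp_rot"],o["gripper_width"])
E
```

```text
top {'vertical_fov': 55.334513122755205, 'cx': 319.5961284369598, 'cy': 241.0735467063556, 'rvec': array([ 2.13162028, -2.1668264 ,  0.18040607]), 'tvec': array([0.00406827, 0.60553691, 1.10125468])}
side {'vertical_fov': 54.58538490855948, 'cx': 321.47772722972337, 'cy': 240.38908073046497, 'rvec': array([ 0.47509047, -2.7460253 ,  1.11604832]), 'tvec': array([0.54622764, 0.21035661, 1.05837289])}
0.1 [ 0.26516094 -0.53798625  0.30320659] [-1.79933331e+02 -1.41207118e-02  2.62316591e+01] 0.08498436755979584
```

View pics/top0.png

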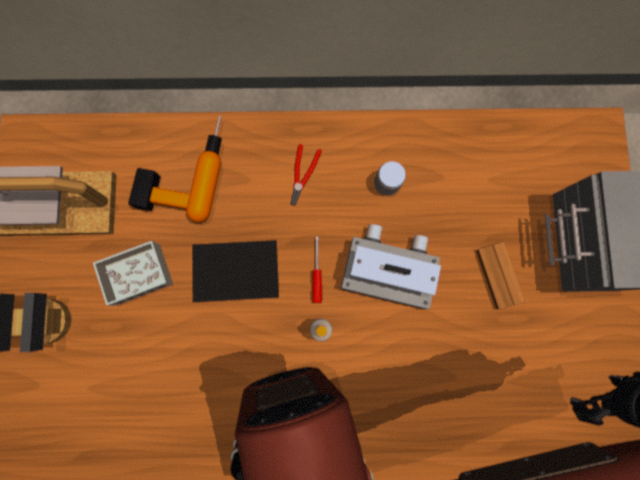

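View pics/side0.png

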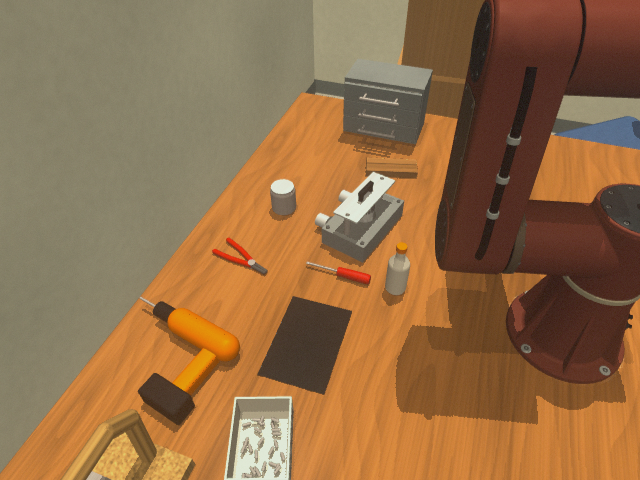

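The top view shows the cover at about (397,268) with its handle at (398,268), and the mat at (235,270). The screwdriver lies between them at (317,270). I'll segment the cover, handle and mat, then cross-check against the side view.

```bash
cat > h.py <<'E'
import cv2, numpy as np
from plant import robot
def cam(n):
    c=robot.get_calibration(n); f=240/np.tan(np.radians(c["vertical_fov"])/2)
    K=np.array([[f,0,c["cx"]],[0,f,c["cy"]],[0,0,1]]); return K,cv2.Rodrigues(c["rvec"])[0],c["tvec"].reshape(3),c["rvec"]
def unproj(n,px,z):
    K,R,t,_=cam(n); px=np.atleast_2d(px).astype(float)
    d=(np.c_[px,np.ones(len(px))]@np.linalg.inv(K).T)@R; o=-R.T@t
    return o+d*((z-o[2])/d[:,2])[:,None]
def proj(n,p):
    K,R,t,r=cam(n); return cv2.projectPoints(np.atleast_2d(p).astype(float),r,t,K,None)[0][:,0]
def blob(mask,roi):
    x0,y0,x1,y1=roi; m=np.zeros_like(mask); m[y0:y1,x0:x1]=mask[y0:y1,x0:x1]
    c=max(cv2.findContours(m,cv2.RETR_EXTERNAL,cv2.CHAIN_APPROX_NONE)[0],key=cv2.contourArea)
    return cv2.minAreaRect(c)
E
python3 - <<'E'
from h import *
im=cv2.imread("pics/top0.png"); g=im.max(2); sd=cv2.imread("pics/side0.png")
for name,mask,roi,z in [("mat",(g<45),(180,225,290,315),.003),("cover",(im.min(2)>165),(335,236,450,300),.12),("handle",(g<90),(375,255,420,282),.149)]:
    r=blob(mask.astype(np.uint8)*255,roi); P=unproj("top",cv2.boxPoints(r),z)
    e=np.diff(np.r_[P,P[:1]],axis=0); L=np.linalg.norm(e,axis=1); i=L.argmax()
    print(name,np.round(r[0],1),P.mean(0).round(4),L.round(3),"long-axis deg",np.degrees(np.arctan2(e[i,1],e[i,0])).round(1))
    q=proj("side",P); cv2.polylines(sd,[q.round().astype(int)],True,(0,0,255),1)
    cv2.polylines(im,[cv2.boxPoints(r).round().astype(int)],True,(0,0,255),1)
a=cv2.resize(im[230:315,335:455],(480,340)); b=cv2.resize(sd[160:270,300:420],(371,340))
a2=cv2.resize(im[230:310,180:290],(467,240),); b2=cv2.resize(sd[290:395,250:360],(251,240))
top=np.hstack([a,b])[:,:800]; bot=np.hstack([a2,b2,np.zeros((240,800-718,3),np.uint8)])
cv2.imwrite("pics/c1.png",np.vstack([np.pad(top,((0,0),(0,800-top.shape[1]),(0,0))),bot]))
E
```

```text
mat [234.5 270.8] [0.5389 0.2133 0.003 ] [0.216 0.143 0.212 0.143] long-axis deg -88.2
cover [395.8 269.4] [ 0.525  -0.1805  0.12  ] [0.07  0.202 0.07  0.2  ] long-axis deg -104.9
handle [396.7 269.3] [ 0.5225 -0.1774  0.149 ] [0.012 0.058 0.012 0.058] long-axis deg -105.1
```

View pics/c1.png

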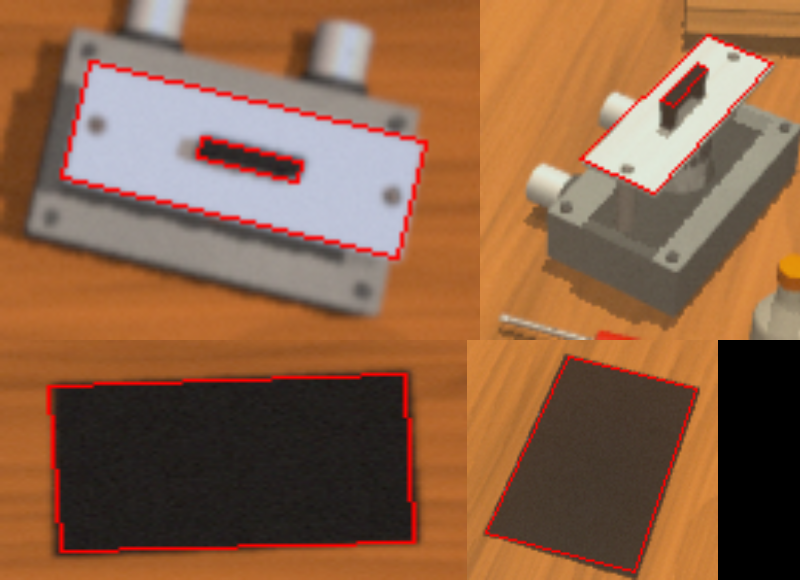

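The outlines match both views: the sizes measure 70x200 for the cover, 12x58 for the handle and 143x214 for the mat. The cover centre is at (0.524,-0.179) with yaw -15°, and the mat is at (0.539,0.213) with yaw about 2°. Next I move the cover.

Run:
```python
from h import *
c=np.array([.5237,-.1788]); m=np.array([.539,.213])
y=75
def st(s):
    o=robot.observe(); print(s,round(o["time"],2),np.round(o["tool_pos"],4),np.round(o["ft_force"],1),round(o["gripper_width"],4),round(o["gripper_force"],1),np.round(o["q"],0))
robot.move_pose([*c,.27],[180,0,y]); st("above")
print(robot.line_to([*c,.198],vel=.1,guard=10)); st("down")
robot.set_gripper(0.0); st("grip")
robot.line_to([*c,.225],vel=.05); robot.line_to([*c,.30],vel=.15); st("lift")
cv2.imwrite("pics/lift.png",robot.grab_frame("side"))
```

```text
above 1.73 [ 0.5235 -0.1797  0.27  ] [ 0.8  0.  -0.4] 0.0856 0.0 [-32.  -2.  -6.  86.  -0.  73.]
False
down 2.6 [ 0.5239 -0.179   0.1987] [0.  0.7 0.7] 0.0854 0.0 [-32.  -2. -13.  78.  -0.  73.]
grip 3.27 [ 0.5237 -0.1788  0.1982] [-0.9  0.6  2. ] 0.0106 59.0 [-32.  -2. -13.  78.  -0.  73.]
lift 4.61 [ 0.5235 -0.1787  0.299 ] [ 0.1  0.2 -2.6] 0.0104 58.4 [-32.  -2.  -3.  89.  -0.  73.]
```

View pics/lift.png

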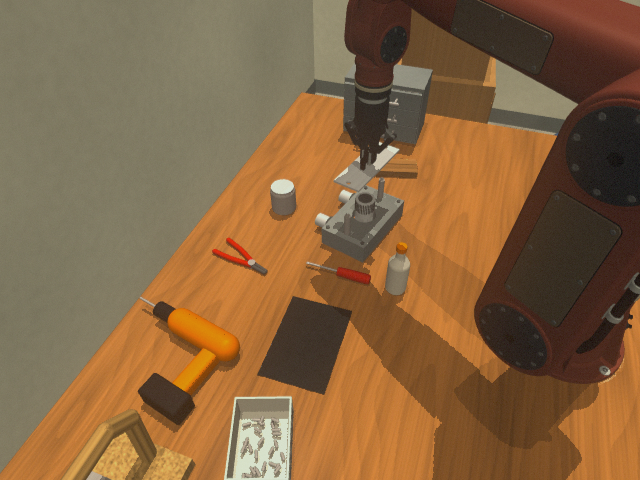

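The cover hangs level from the gripper at about (367,165), clear of the posts. The collar is now exposed at (366,205). Next I place the cover on the mat.

Run:
```python
from h import *
m=np.array([.539,.213])
def st(s):
    o=robot.observe(); print(s,round(o["time"],2),np.round(o["tool_pos"],4),np.round(o["ft_force"],1),round(o["gripper_width"],4),round(o["gripper_force"],1),np.round(o["q"],0))
robot.line_to([*m,.30],vel=.18,rotation=[180,0,91.8]); st("over")
robot.line_to([*m,.105],vel=.12); robot.pause(.2)
print(robot.line_to([*m,.080],vel=.015,guard=4)); st("down")
robot.set_gripper(.04); st("open")
z=robot.observe()["tool_pos"][2]
robot.line_to([*m,z+.03],vel=.05); robot.line_to([*m,.28],vel=.2); st("up")
cv2.imwrite("pics/placed.png",robot.grab_frame("side")); cv2.imwrite("pics/top1.png",robot.grab_frame("top"))
a=cv2.imread("pics/placed.png")[160:400,220:430]; b=cv2.imread("pics/top1.png")[220:320,340:450]
cv2.imwrite("pics/c2.png",np.hstack([cv2.resize(a,(350,400)),cv2.resize(b,(440,400))]))
```

```text
over 6.98 [0.5391 0.2125 0.3   ] [ 1.3 -0.7 -1. ] 0.0109 58.4 [ 9.  2.  1. 89. -0. 97.]
True
down 10.12 [0.5389 0.213  0.0863] [-0.6  0.2  5.1] 0.0108 59.4 [  9.   7. -16.  67.  -0.  97.]
open 10.51 [0.5381 0.2129 0.0851] [-0.8 -0.5  0.2] 0.04 0.0 [  9.   7. -16.  67.  -0.  97.]
up 12.23 [0.5386 0.2129 0.2785] [-0.1  1.1 -0.1] 0.0403 0.0 [ 9.  2. -1. 87.  0. 97.]
```

View pics/c2.png

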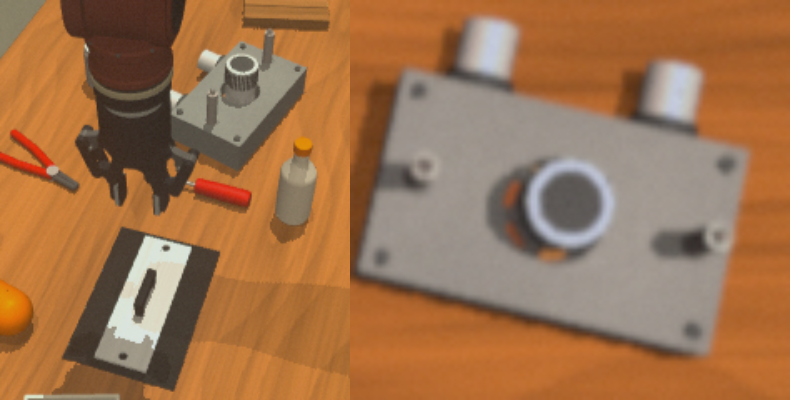

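The cover lies flat inside the mat, with its handle at about (147,293) in the left crop. The collar ring is centred at about (569,204) in the right crop, which is (394.8,271) in the full picture. Next I refine the collar centre, then grip and turn it.

Run:
```python
from h import *
im=cv2.imread("pics/top1.png"); m=np.zeros((480,640),np.uint8); r=im[250:290,375:415]
m[250:290,375:415]=((r.min(2)>150)*255)
cs=max(cv2.findContours(m,cv2.RETR_EXTERNAL,cv2.CHAIN_APPROX_NONE)[0],key=cv2.contourArea)
(e,ax,_)=cv2.fitEllipse(cs); P=unproj("top",e,.111)[0]; print(e,ax,P)
c=P[:2]
if np.linalg.norm(c-[.5237,-.1788])>.006: raise SystemExit("mismatch")
c=(c+np.array([.5237,-.1788]))/2
def st(s):
    o=robot.observe(); print(s,round(o["time"],2),np.round(o["tool_pos"],4),np.round(o["ft_force"],1),np.round(o["torque"],2),round(o["gripper_width"],4),round(o["gripper_force"],1),np.round(o["q"],0))
robot.set_gripper(.085)
robot.line_to([*c,.27],vel=.25,rotation=[180,0,75])
print(robot.line_to([*c,.145],vel=.1,guard=8)); robot.pause(.2); st("at")
robot.set_gripper(0.0); robot.pause(.2); st("grip"); print(c)
```

```text
(395.34478759765625, 269.8882751464844) (21.026317596435547, 21.762601852416992) [ 0.524485   -0.18128541  0.111     ]
False
at 16.18 [ 0.5243 -0.1802  0.1455] [ 0.2 -0.1 -0.6] [0.01 0.03 0.04] 0.085 0.0 [-32.  -0. -17.  73.  -0.  73.]
grip 16.78 [ 0.5243 -0.1802  0.1452] [ 1. -1.  3.] [-0.05 -0.21  0.02] 0.0509 61.9 [-32.  -0. -17.  73.   0.  73.]
[ 0.5240925 -0.1800427]
```

Run:
```python
from h import *
c=np.array([.5241,-.1800])
def st(s):
    o=robot.observe(); print(s,round(o["time"],2),np.round(o["tool_pos"],4),np.round(o["ft_force"],1),np.round(o["torque"],2),round(o["gripper_width"],4)); return o
z=.145; a=0
for k in range(16):
    a=20 if k==0 else a+4
    robot.line_to([*c,z],vel=.05,rotation=[180,0,75-a])
    z0=robot.observe()["tool_pos"][2]
    hit=robot.line_to([*c,z0-.005],vel=.02,guard=6); o=st(f"{a} {hit}")
    if o["tool_pos"][2]<.1415: print("dropped?"); break
    if abs(o["ft_force"][:2]).max()>20: print("lateral"); break
    if o["time"]>45: break
    z=min(.145,o["tool_pos"][2])
```

```text
20 True 17.49 [ 0.524  -0.18    0.1446] [-1.4  2.1  7.6] [ 0.19  0.51 -0.11] 0.0513
24 True 17.95 [ 0.5241 -0.18    0.1435] [-0.4 -0.   3.6] [-0.08  0.08 -0.15] 0.0506
28 True 18.51 [ 0.5237 -0.1801  0.138 ] [ 1.2 -2.3  1.5] [-0.42 -0.32 -0.06] 0.0509
dropped?
```

Run:
```python
from h import *
c=np.array([.5241,-.1800])
def st(s):
    o=robot.observe(); print(s,round(o["time"],2),np.round(o["tool_pos"],4),np.round(o["ft_force"],1),np.round(o["torque"],2),round(o["gripper_width"],4)); return o
robot.pause(.3); st("rest")
robot.line_to([*c,.138],vel=.05,rotation=[180,0,45]); robot.pause(.2); st("rot")
for z in np.arange(.1365,.1285,-.0015):
    hit=robot.line_to([*c,z],vel=.015,guard=20); robot.pause(.15); o=st(f"{z:.4f} {hit}")
    if hit or o["ft_force"][2]>22: break
for n in("side","top"): cv2.imwrite(f"pics/{n}2.png",robot.grab_frame(n))
a=cv2.imread("pics/side2.png")[150:400,230:430]; cv2.imwrite("pics/c3.png",cv2.resize(a,(480,600)))
```

```text
rest 18.81 [ 0.5236 -0.18    0.1381] [ 2.  -1.9  1.1] [-0.64 -0.56 -0.09] 0.0507
rot 19.26 [ 0.524 -0.18   0.138] [-0.6 -0.2  4.3] [-0.21  0.1  -0.03] 0.0508
0.1365 False 19.66 [ 0.5241 -0.18    0.1365] [-1.2 -0.3  2.6] [-0.11  0.19 -0.02] 0.0508
0.1350 False 20.06 [ 0.524  -0.1799  0.135 ] [-2.4  0.1  4.1] [-0.03  0.37 -0.04] 0.0509
0.1335 False 20.46 [ 0.5241 -0.18    0.1337] [-3.  -0.3  6.1] [ 0.07  0.57 -0.02] 0.0513
0.1320 False 20.86 [ 0.5241 -0.1799  0.1335] [-8.1  2.9 18.3] [ 0.72  1.61 -0.09] 0.0509
0.1305 False 21.26 [ 0.5242 -0.1799  0.1334] [-13.3   7.1  30.5] [ 1.35  2.71 -0.07] 0.0507
```

View pics/c3.png

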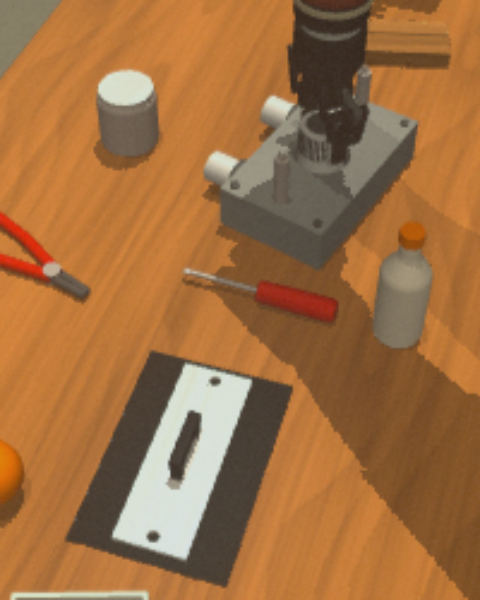

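The cell met a firm stop at TCP z 0.1335, which is 11.7 mm below the start (12 mm expected), with the spring force felt on the way down. The picture shows the cover flat on the mat at about (185,460), the collar low in the well, and the bystanders in view where they were. I'll ease the push slightly and hand in.

Run:
```python
from h import *
robot.line_to([.5241,-.18,.132],vel=.015); robot.pause(.4)
o=robot.observe(); print(o["time"],o["tool_pos"],o["ft_force"],o["gripper_force"])
print(robot.job_done())
```

```text
22.0083 [ 0.52411776 -0.1799451   0.13353088] [-7.47860195  4.45658543 17.1793582 ] 64.07923579216003
the job is handed in; nothing more can be done
None
```

I handed the job in at 22 s: the cover lies flat and released on the mat, and the collar dropped over its pins after about 28° of clockwise turn and is held at its firm stop with about 17 N (no verdict came back).

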